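Rock the router's antennas and fold down the loose one

ROBOT

A 7-joint arm with a two-finger parallel gripper is mounted at the origin on the work surface. World frame = base frame: x ahead of the robot, y to its left, z up, the work surface at z = 0. Lengths are in m, angles in degrees, forces in N, time in s.
With the tool pointing down it reaches from about 0.425 to 1.025 m from the base axis. Payload 9.4 kg.
Tool frame: the origin (TCP) lies at the very end of the fingers, on their centre line; the grasp point (between the pads) lies 19 mm behind it; z points along the fingers, y is the line along which they close (so a half turn about z gives the same grasp; the last joint's range is limited). The gripper opens to 85 mm and grips with 20 to 120 N. Pads are 22 mm wide; open, the fingers measure 114 mm over their backs; the gripper's body (76 mm by 85 mm) begins 54 mm behind the grasp point. The pads swing forward as they close: fully open they stand 13 mm farther back than shut.
Start: joints at [-68.05, 34.337, -0.143, 91.639, 0.103, 54.024, -4.572], TCP at [0.322, 0.65, 0.231] pointing down, gripper open.
Joint ranges: [-147.43, 147.43], [-19.82, 112.94], [-74.19, 73.91], [6.32, 146.72], [-59.91, 239.91], [6.04, 106.73], [-150.56, 150.56]. Speed limits (degrees/s): [127.2, 127.2, 172.46, 172.46, 180, 180, 180].

INTERFACE

Orientations are given as [roll, pitch, yaw] about the fixed x, y, z axes, in that order (R = Rz(yaw) Ry(pitch) Rx(roll)).
In Python, from station import manip, viewer, order gives the robot as it stands.
- The arm moves only by the shell command python3 -m handwheel 'ROWS'. ROWS is JSON, a list of rows, each a list of 7 numbers: the turn, a rotation vector about the tool's x, y, z in degrees, then the shift along the tool's x, y, z in m, then the opening, from 0 (shut) to 1 (fully open). In form: [[ax, ay, az, x, y, z, claw], ...]. A call has exactly 5 rows; each row is the pose to reach, as a shift and turn from the pose commanded when the call began, along the tool's axes at that moment; what a row does not reach only later rows make up. A row lasts 1/8 s, in which the tool goes at most 62.5 mm and 10.7 degrees, less where a joint would pass 70% of its speed; a pose out of reach is approached as far as the arm can. A call with a gripper value outside its range is refused whole. The fingers move at their own pace and stop on an object; the grip force is fixed at half the most. Time passes only in rows, so rows that repeat a pose let the fingers close, or fill a call up. It gives the time, the measured TCP pose, the force, the opening and the grip force at its end, in the units of the state.
- manip.get_obs(): the state, without advancing time (a new reading comes with each control period).
- viewer.get_image(name): name is "side" or "top" or "wrist"; returns a dict with "img" (384x512x3 uint8, red, green, blue), "range_z" (384x512 float32, m along the optical axis (not along the pixel's ray), 0 where there is no reading), "K" (3x3 intrinsics, pixels), "T" (4x4, takes a point from camera to world coordinates); the wrist camera has in their place "hand_eye" (4x4, takes a point from camera to tool coordinates, whose origin is the TCP and whose axes are the flange's). Camera axes: x right, y down, z forward; pixel columns grow to the right and rows downward; lengths in m; the calibration is good to about 2 mm. A picture is of the moment at which its call begins: read the wrist's pose just before it.
- order.finish_job(): hands the job in; it is judged then, once.
The state is a dict: "t": time; "qpos": joint angles; "joint_velocities": joint speeds; "joint_efforts": joint torques, N m; "position": TCP position; "orientation": TCP orientation; "force": force on the tool from outside, world axes, zero at the start; "ft_torque": the same for the moment, N m; "width": opening from 0.0 (shut) to 1.0 (fully open); "grasp_force": force on a finger pad.
Only numpy, scipy, OpenCV 4.12 (cv2) and the standard library are available. Lean on these libraries where they do the work, as an engineer would, in place of code of your own. Each camera call takes 0.05 s, during which the arm holds its last target. There are 200 camera calls.

TASK

One of the three look-alike antennas on this router has a worn, loose hinge. Working from left to right as you see them from the robot, rock each antenna gently to feel its play, first away from the robot and then back towards it, without turning a firm one in its stiff knuckle. Then reject the loose antenna by folding it all the way down over the router's case, leave the two firm ones standing just as they were, and disturb nothing else on the bench.

Things in the scene. Friction and masses are not known exactly. Their poses are not given: they have to be found in the camera images.
- router: black wireless router, fixed on a rubber mat; case 200 (x) x 300 (y) x 40 mm, its top 44 mm above the table. Origin on the table under the middle of the case; x points from the front to the rear edge (the side with the ports and the antennas, away from the robot, within 0.3 rad of the world's x), y to the left as seen from the robot.
- mount_1: collar of one of three antennas that look alike, standing behind the router's rear edge 115 mm from the router's origin, 95 mm apart, in one of three places: left, middle or right (which is where varies). Origin at table height under the hinge, axes parallel to the router's. The number says nothing about the antenna's condition.
- pivot_1 (a point): axis of that antenna's hinge, 60 mm above the table; the axis runs along the router's y. The blade rocks in its knuckle about this axis, +-0.12 rad. Firm: stiff, springs back, 2 N per mm (100 mm from the axis), so gives 3 mm before the knuckle slips. Loose: flops under 0.5 N, 12 mm either way, and its tip sags 7 to 15 mm when folded.
- tip_1 (a point): top end of that antenna's blade, 130 mm from the hinge axis. The blade is a straight grey bar 12 mm thick (along the router's x) and 18 mm wide, from 14 to 130 mm from the axis.
- knuckle_1: knuckle of that antenna, origin on the hinge axis, z along the blade at rest. It folds towards the robot over the case to a stop 1.48 rad from upright, 0.35 rad the other way; starts leaning by up to 0.2 rad either way. It turns against a constant friction of 0.6 N m (6 N pushed 100 mm from the axis) and stays where left.
- mount_2: collar of one of three antennas that look alike, standing behind the router's rear edge 115 mm from the router's origin, 95 mm apart, in one of three places: left, middle or right (which is where varies). Origin at table height under the hinge, axes parallel to the router's. The number says nothing about the antenna's condition.
- pivot_2 (a point): axis of that antenna's hinge, 60 mm above the table; the axis runs along the router's y. The blade rocks in its knuckle about this axis, +-0.12 rad. Firm: stiff, springs back, 2 N per mm (100 mm from the axis), so gives 3 mm before the knuckle slips. Loose: flops under 0.5 N, 12 mm either way, and its tip sags 7 to 15 mm when folded.
- tip_2 (a point): top end of that antenna's blade, 130 mm from the hinge axis. The blade is a straight grey bar 12 mm thick (along the router's x) and 18 mm wide, from 14 to 130 mm from the axis.
- knuckle_2: knuckle of that antenna, origin on the hinge axis, z along the blade at rest. It folds towards the robot over the case to a stop 1.48 rad from upright, 0.35 rad the other way; starts leaning by up to 0.2 rad either way. It turns against a constant friction of 0.6 N m (6 N pushed 100 mm from the axis) and stays where left.
- mount_3: collar of one of three antennas that look alike, standing behind the router's rear edge 115 mm from the router's origin, 95 mm apart, in one of three places: left, middle or right (which is where varies). Origin at table height under the hinge, axes parallel to the router's. The number says nothing about the antenna's condition.
- pivot_3 (a point): axis of that antenna's hinge, 60 mm above the table; the axis runs along the router's y. The blade rocks in its knuckle about this axis, +-0.12 rad. Firm: stiff, springs back, 2 N per mm (100 mm from the axis), so gives 3 mm before the knuckle slips. Loose: flops under 0.5 N, 12 mm either way, and its tip sags 7 to 15 mm when folded.
- tip_3 (a point): top end of that antenna's blade, 130 mm from the hinge axis. The blade is a straight grey bar 12 mm thick (along the router's x) and 18 mm wide, from 14 to 130 mm from the axis.
- knuckle_3: knuckle of that antenna, origin on the hinge axis, z along the blade at rest. It folds towards the robot over the case to a stop 1.48 rad from upright, 0.35 rad the other way; starts leaning by up to 0.2 rad either way. It turns against a constant friction of 0.6 N m (6 N pushed 100 mm from the axis) and stays where left.
- dongle: bystander, leave alone: white wireless dongle 18 x 36 x 9 mm lying on the front part of the router's case; origin under its middle
- socket_cap: bystander, leave alone: grey round cap, 26 mm across, 12 mm high, on the front part of the case; origin under its middle
- driver: bystander, leave alone: screwdriver on the table to the right; origin under its middle
- adapter: bystander, leave alone: black mains adapter 75 x 50 x 30 mm to the left; origin under its middle
- screw_tray: bystander, leave alone: grey divided screw tray 100 x 140 x 25 mm on the table to the right; origin under its middle
- spare_antenna: bystander, leave alone: spare antenna lying on the table to the far right, 12 mm thick; origin under its middle
- notepad: bystander, leave alone: paper notepad 100 x 75 x 12 mm, far left; origin under its middle

How it is judged:
By the outcome, as a careful person would: the job done as asked, in the order asked, and still so for the second after the job is handed in, with the robot touching nothing.
It also fails if it takes over 72 s, if anything falls off the work surface, if the arm or the gripper's body presses on something with over 40 N, if the wrist force passes 120 N, or if a joint passes its speed limit or range.

## Working session

There is one attempt and no reset: what is moved stays moved. The work goes in short steps, Python scripts to look and compute and a shell command to move; the robot and the scene stay as the last step left them, time stands still between calls to the robot, and variables do not carry over. Pictures are saved under pics/ and viewed, at most 10 in all, crops included, and the job is handed in when it is done.

```bash
mkdir -p pics; python3 - <<'E'
from station import manip, viewer
import cv2, numpy as np
o=manip.get_obs(); print({k:np.round(v,3).tolist() for k,v in o.items()})
ims=[]
for n in("side","top"):
    d=viewer.get_image(n); np.savez(f"pics/{n}0.npz",**d); print(n,np.round(d["K"],1).tolist(),np.round(d["T"],3).tolist())
    cv2.imwrite(f"pics/{n}0.png",d["img"][...,::-1])
E
```

```text
{'t': 0.0, 'qpos': [-68.052, 34.387, -0.147, 91.682, 0.103, 54.025, -4.574], 'joint_velocities': [0.089, 0.054, 0.075, -0.026, -0.058, 0.028, 0.02], 'joint_efforts': [0.001, -77.647, 1.565, -25.8, 0.012, 0.009, -0.0], 'position': [0.321, 0.649, 0.23], 'orientation': [-179.906, 0.008, 153.66], 'force': [-0.67, 0.25, 0.792], 'ft_torque': [0.02, 0.006, -0.019], 'grasp_force': 0.0, 'width': 0.998}
side [[420.1, 0.0, 257.9], [0.0, 420.1, 183.7], [0.0, 0.0, 1.0]] [[0.967, -0.147, 0.207, 0.332], [-0.253, -0.496, 0.831, -0.906], [-0.019, -0.856, -0.517, 0.692], [0.0, 0.0, 0.0, 1.0]]
top [[389.2, 0.0, 252.4], [0.0, 389.2, 197.4], [0.0, 0.0, 1.0]] [[0.015, -0.989, 0.144, 0.385], [-1.0, -0.011, 0.026, -0.019], [-0.025, -0.145, -0.989, 1.13], [0.0, 0.0, 0.0, 1.0]]
```

View pics/side0.png

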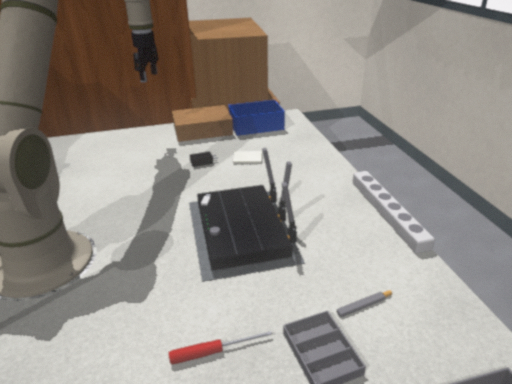

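View pics/top0.png

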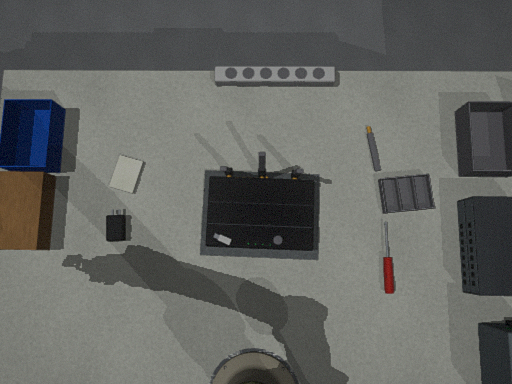

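The side view shows the router around (243,225), with antennas at about (268,175), (286,190) and (290,215). In the top view the case is at (262,213), and the collars are at about (229,172), (262,172) and (295,174). Next I'll measure from the depth.

```bash
cat > h.py <<'E'
import numpy as np, cv2
def cloud(d,T=None):
    z=d["range_z"]; v,u=np.indices(z.shape); K=d["K"]; T=d["T"] if T is None else T
    p=np.stack([(u-K[0,2])*z/K[0,0],(v-K[1,2])*z/K[1,1],z],-1)@T[:3,:3].T+T[:3,3]
    p[z==0]=np.nan; return p
E
python3 - <<'E'
from h import *
for n in("top","side"):
    d=np.load(f"pics/{n}0.npz"); p=cloud(d)
    x,y,z=np.moveaxis(p,-1,0)
    box=(x>.35)&(x<.85)&(abs(y)<.25)
    case=box&(z>.034)&(z<.052)&(d["img"].max(-1)<60)
    lab=cv2.connectedComponents(case.astype(np.uint8))[1]; k=np.argmax(np.bincount(lab.ravel())[1:])+1
    q=p[lab==k]; r=cv2.minAreaRect((q[:,:2]*1000).astype(np.float32)); print(n,"case",r,np.median(q[:,2]), "table z",np.nanmedian(z[(x>.4)&(x<.8)&(abs(y)>.2)&(abs(y)<.25)]))
    tall=box&(z>.072)&(z<.22)
    c,lab,st,_=cv2.connectedComponentsWithStats(tall.astype(np.uint8))
    for i in range(1,c):
        if st[i,4]<8: continue
        q=p[lab==i]; print(n,st[i],np.round(q.min(0),3),np.round(q.max(0),3))
        for lo in np.arange(.07,.2,.02):
            s=q[(q[:,2]>=lo)&(q[:,2]<lo+.02)]
            if len(s): print("   z",round(lo+.01,3),len(s),np.round(np.median(s,0),4), "x",np.round(np.percentile(s[:,0],[5,95]),3))
E
```

```text
top case ((502.9348449707031, -11.972381591796875), (300.60107421875, 201.11058044433594), 88.4478530883789) 0.043293479173327265 table z -0.001071145328902623
top [259 152   7  20 139] [ 0.612 -0.024  0.074] [ 0.638 -0.008  0.192]
   z 0.08 19 [ 0.6147 -0.0161  0.0808] x [0.613 0.621]
   z 0.1 14 [ 0.6168 -0.0161  0.0991] x [0.615 0.619]
   z 0.12 19 [ 0.6197 -0.0161  0.1193] x [0.617 0.622]
   z 0.14 21 [ 0.6227 -0.0135  0.1386] x [0.62  0.625]
   z 0.16 18 [ 0.6253 -0.016   0.1571] x [0.624 0.626]
   z 0.18 44 [ 0.6303 -0.016   0.1855] x [0.626 0.638]
   z 0.2 4 [ 0.629  -0.0147  0.1912] x [0.627 0.631]
top [220 166  11   6  56] [0.591 0.071 0.084] [0.617 0.088 0.19 ]
   z 0.08 1 [0.6108 0.0717 0.0844] x [0.611 0.611]
   z 0.1 4 [0.6133 0.0712 0.0928] x [0.607 0.617]
   z 0.12 3 [0.6087 0.0713 0.1221] x [0.606 0.611]
   z 0.14 8 [0.5993 0.0735 0.1447] x [0.597 0.606]
   z 0.16 2 [0.6005 0.0738 0.1504] x [0.597 0.604]
   z 0.18 38 [0.5962 0.0802 0.1861] x [0.591 0.602]
top [293 169  11   6  58] [ 0.586 -0.118  0.08 ] [ 0.615 -0.1    0.191]
   z 0.08 9 [ 0.6052 -0.1011  0.0835] x [0
[... 630 characters left out ...]
.6107 0.0723 0.0996] x [0.605 0.616]
   z 0.12 30 [0.6076 0.0721 0.1191] x [0.602 0.613]
   z 0.14 32 [0.602  0.0726 0.1409] x [0.598 0.61 ]
   z 0.16 32 [0.5994 0.0727 0.1602] x [0.594 0.605]
   z 0.18 40 [0.5961 0.074  0.1814] x [0.591 0.603]
side [280 161  15  65 427] [ 0.586 -0.123  0.072] [ 0.639 -0.007  0.191]
   z 0.08 67 [ 0.6133 -0.1133  0.0807] x [0.605 0.619]
   z 0.1 53 [ 0.6086 -0.1163  0.099 ] x [0.601 0.617]
   z 0.12 39 [ 0.6029 -0.1172  0.1201] x [0.597 0.611]
   z 0.14 75 [ 0.6054 -0.112   0.1402] x [0.594 0.632]
   z 0.16 85 [ 0.6042 -0.1065  0.1594] x [0.591 0.633]
   z 0.18 107 [ 0.598  -0.1022  0.1823] x [0.587 0.636]
   z 0.2 1 [ 0.627  -0.0182  0.191 ] x [0.627 0.627]
```

```bash
cat >> h.py <<'E'
from scipy.spatial.transform import Rotation as Ro
def go(tgt,rpy=None):
    from station import manip
    o=manip.get_obs(); R=Ro.from_euler("xyz",o["orientation"],degrees=True)
    print("shift",np.round(R.inv().apply(np.array(tgt)-o["position"]),4))
    if rpy is not None: print("rot",np.round((R.inv()*Ro.from_euler("xyz",rpy,degrees=True)).as_rotvec(degrees=True),2))
E
python3 -c "
from h import *
go([.600,.079,.27],[180,0,88.4])"
```

```text
shift [-0.5026 -0.3876 -0.0389]
rot [-7.000e-02  5.000e-02  6.525e+01]
```

```bash
python3 -m handwheel '[[0,0,0,-0.03,-0.02,-0.03,0.5],[0,0,0,-0.07,-0.06,-0.04,0.5],[0,0,0,-0.12,-0.09,-0.04,0.5],[0,0,0,-0.165,-0.13,-0.04,0.5],[0,0,0,-0.21,-0.165,-0.04,0.5]]'
python3 -m handwheel '[[0,0,10,-0.045,-0.035,0,0.5],[0,0,20,-0.09,-0.07,0,0.5],[0,0,30,-0.135,-0.105,0,0.5],[0,0,40,-0.18,-0.14,0,0.5],[0,0,50,-0.225,-0.175,0,0.5]]'
python3 -c "
from h import *
go([.600,.079,.26],[180,0,88.4])"
```

```text
t: 0.72
position: [0.4372, 0.4064, 0.2711]
orientation: [-180.0, 0.0, 153.6]
force: [-0.1, 0.1, 0.4]
width: 0.498
grasp_force: 0.0
t: 1.35
position: [0.5611, 0.1503, 0.2712]
orientation: [-180.0, -0.0, 103.3]
force: [0.1, 0.9, 0.0]
width: 0.5
grasp_force: 0.0
shift [-0.0783  0.0214  0.0112]
rot [-1.000e-02 -0.000e+00  1.494e+01]
```

```bash
python3 -m handwheel '[[0,0,7,-0.035,0.01,0.005,0.5],[0,0,14,-0.065,0.02,0.01,0.5],[0,0,14.9,-0.078,0.021,0.01,0.5],[0,0,14.9,-0.078,0.021,0.01,0.5],[0,0,14.9,-0.078,0.021,0.01,0.5]]'
python3 - <<'E'
from h import *
from station import manip,viewer
go([.600,.079,.148],[180,0,88.4])
o=manip.get_obs(); print(np.round(o["qpos"],1))
d=viewer.get_image("wrist"); cv2.imwrite("pics/w1.png",d["img"][...,::-1])
T=np.eye(4);T[:3,:3]=Ro.from_euler("xyz",o["orientation"],degrees=True).as_matrix();T[:3,3]=o["position"]
p=cloud(d,T@d["hand_eye"])
x,y,z=np.moveaxis(p,-1,0)
m=(x>.55)&(x<.66)&(z>.10)&(z<.2)&(abs(y)<.15)
c,lab,st,_=cv2.connectedComponentsWithStats(m.astype(np.uint8))
for i in range(1,c):
    if st[i,4]<50: continue
    q=p[lab==i]; t=q[q[:,2]>q[:,2].max()-.004]; print(st[i],"top",np.round(np.percentile(t,[3,97],axis=0),4).tolist(),np.round(np.percentile(q,[1,99],axis=0),4).tolist())
E
```

```text
t: 1.98
position: [0.5989, 0.0826, 0.2614]
orientation: [-180.0, -0.0, 88.9]
force: [0.1, 0.1, -0.1]
width: 0.498
grasp_force: 0.0
shift [-0.0037  0.0012  0.1134]
rot [-0.02 -0.05  0.54]
[-27.   25.   19.9 107.  -10.9  49.8  -2.8]
[250 172  29  42 762] top [[0.5924, 0.073, 0.1853], [0.6027, 0.0887, 0.1886]] [[0.5915, 0.0729, 0.1017], [0.6187, 0.0897, 0.1886]]
[277 253  33  63 994] top [[0.6301, -0.0216, 0.1863], [0.6404, -0.0068, 0.1895]] [[0.6185, -0.0214, 0.1014], [0.6404, -0.0055, 0.1893]]
```

View pics/w1.png

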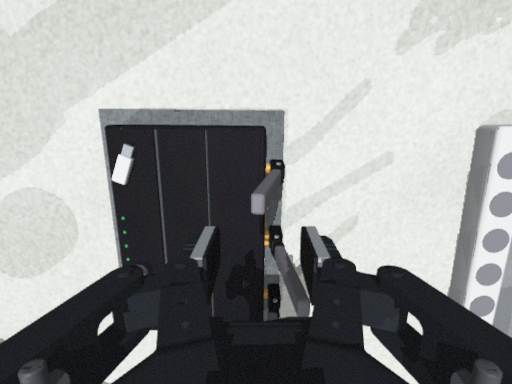

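The left blade's tip is at about (265,195), centre (0.5975, 0.081). The fingers at (205,248) and (315,250) straddle it once lowered, so I'm descending.

```bash
python3 -m handwheel '[[0,0,0.5,-0.0015,0.002,0.03,0.5],[0,0,0.5,-0.0015,0.002,0.07,0.5],[0,0,0.5,-0.0015,0.002,0.1,0.5],[0,0,0.5,-0.0015,0.002,0.113,0.5],[0,0,0.5,-0.0015,0.002,0.113,0.5]]'
python3 -m handwheel '[[0,0,0,0,0.004,0,0.5],[0,0,0,0,0.008,0,0.5],[0,0,0,0,0.009,0,0.5],[0,0,0,0,0.009,0,0.5],[0,0,0,0,0.009,0,0.5]]'
python3 -c "
from h import *
from station import manip
for i in range(3): print(np.round(manip.get_obs()['force'],2))
go([.601,.081,.148],[180,0,88.4])"
```

```text
t: 2.65
position: [0.6012, 0.0802, 0.1481]
orientation: [-179.9, 0.0, 88.3]
force: [0.4, -0.6, 0.3]
width: 0.504
grasp_force: 0.0
t: 3.28
position: [0.6104, 0.0793, 0.1484]
orientation: [180.0, -0.0, 88.3]
force: [-0.7, 0.6, -0.4]
width: 0.499
grasp_force: 0.0
[-0.66  0.65 -0.42]
[-0.66  0.65 -0.42]
[-0.66  0.65 -0.42]
shift [ 0.0014 -0.0094  0.0004]
rot [ 0.   -0.   -0.14]
```

```bash
python3 -m handwheel '[[0,0,0,0,0.001,0,0.5],[0,0,0,0,0.002,0,0.5],[0,0,0,0,0.002,0,0.5],[0,0,0,0,0.002,0,0.5],[0,0,0,0,0.002,0,0.5]]' | grep -E 'pos|force'
python3 -m handwheel '[[0,0,0,0,0.001,0,0.5],[0,0,0,0,0.001,0,0.5],[0,0,0,0,0.001,0,0.5],[0,0,0,0,0.001,0,0.5],[0,0,0,0,0.001,0,0.5]]' | grep -E 'pos|force'
```

```text
position: [0.6124, 0.0793, 0.1483]
force: [-0.9, -0.0, -0.3]
grasp_force: 0.2
position: [0.6134, 0.0792, 0.1483]
force: [-1.2, -0.5, 1.0]
grasp_force: 0.8
```

```bash
python3 -m handwheel '[[0,0,0,0,0.001,0,0.5],[0,0,0,0,0.001,0,0.5],[0,0,0,0,0.001,0,0.5],[0,0,0,0,0.001,0,0.5],[0,0,0,0,0.001,0,0.5]]' | grep -E 'pos|force|wid'
python3 -m handwheel '[[0,0,0,0,0.001,0,0.5],[0,0,0,0,0.001,0,0.5],[0,0,0,0,0.001,0,0.5],[0,0,0,0,0.001,0,0.5],[0,0,0,0,0.001,0,0.5]]' | grep -E 'pos|force|wid'
```

```text
position: [0.6144, 0.0792, 0.1483]
force: [-2.8, 0.2, 2.2]
width: 0.502
grasp_force: 1.5
position: [0.6154, 0.0791, 0.1483]
force: [-4.1, 0.7, 2.3]
width: 0.498
grasp_force: 2.2
```

```bash
python3 -m handwheel '[[0,0,0,0,-0.008,0,0.5],[0,0,0,0,-0.016,0,0.5],[0,0,0,0,-0.023,0,0.5],[0,0,0,0,-0.024,0,0.5],[0,0,0,0,-0.024,0,0.5]]' | grep -E 'pos|force'
python3 -m handwheel '[[0,0,0,0,-0.001,0,0.5],[0,0,0,0,-0.001,0,0.5],[0,0,0,0,-0.001,0,0.5],[0,0,0,0,-0.001,0,0.5],[0,0,0,0,-0.001,0,0.5]]' | grep -E 'pos|force'
```

```text
position: [0.5917, 0.08, 0.1484]
force: [-0.1, 0.1, -0.5]
grasp_force: 0.0
position: [0.5905, 0.0799, 0.1483]
force: [0.2, -0.3, 0.0]
grasp_force: 0.0
```

```bash
python3 -m handwheel '[[0,0,0,0,-0.001,0,0.5],[0,0,0,0,-0.001,0,0.5],[0,0,0,0,-0.001,0,0.5],[0,0,0,0,-0.001,0,0.5],[0,0,0,0,-0.001,0,0.5]]' | grep -E 'pos|force'
```

```text
position: [0.5895, 0.08, 0.1483]
force: [-0.8, -1.3, 0.1]
grasp_force: 0.0
```

```bash
python3 -m handwheel '[[0,0,0,0,-0.001,0,0.5],[0,0,0,0,-0.001,0,0.5],[0,0,0,0,-0.001,0,0.5],[0,0,0,0,-0.001,0,0.5],[0,0,0,0,-0.001,0,0.5]]' | grep -E 'pos|force'
```

```text
position: [0.5885, 0.08, 0.1483]
force: [0.1, -0.1, 0.3]
grasp_force: 0.0
```

```bash
python3 -m handwheel '[[0,0,0,0,-0.001,0,0.5],[0,0,0,0,-0.001,0,0.5],[0,0,0,0,-0.001,0,0.5],[0,0,0,0,-0.001,0,0.5],[0,0,0,0,-0.001,0,0.5]]' | grep -E 'pos|force'
```

```text
position: [0.5877, 0.08, 0.1483]
force: [2.8, 0.1, -1.2]
grasp_force: 0.8
```

```bash
python3 -m handwheel '[[0,0,0,0,-0.0007,0,0.5],[0,0,0,0,-0.0007,0,0.5],[0,0,0,0,-0.0007,0,0.5],[0,0,0,0,-0.0007,0,0.5],[0,0,0,0,-0.0007,0,0.5]]' | grep -E 'pos|force'
```

```text
position: [0.5869, 0.08, 0.1483]
force: [3.8, 0.0, -1.8]
grasp_force: 1.5
```

```bash
python3 -m handwheel '[[0,0,0,0,0.014,0,0.5],[0,0,0,0,0.014,-0.05,0.5],[0,0,0,0,0.014,-0.075,0.5],[0,0,0,-0.045,0.03,-0.075,0.5],[0,0,0,-0.092,0.0475,-0.075,0.5]]' | grep -E 'pos|force'
python3 -m handwheel '[[0,0,0,0,0,0,0.5],[0,0,0,0,0,0.03,0.5],[0,0,0,0,0,0.06,0.5],[0,0,0,0,0,0.075,0.5],[0,0,0,0,0,0.075,0.5]]' | grep -E 'pos|force'
python3 - <<'E'
from h import *
go([.632,-.014,.148],[180,0,88.4])
from station import viewer
d=viewer.get_image("side"); np.savez("pics/side1.npz",**d); p=cloud(d); x,y,z=np.moveaxis(p,-1,0)
for z0 in(.1,.12,.14,.16,.18):
    q=p[(y>.06)&(y<.1)&(x>.57)&(x<.65)&(abs(z-z0)<.01)]; print(z0,len(q),np.round(np.median(q,0),4))
E
```

```text
position: [0.632, -0.0135, 0.2238]
force: [-0.3, 0.4, 0.4]
grasp_force: 0.0
position: [0.631, -0.0129, 0.1474]
force: [0.9, -0.3, 0.3]
grasp_force: 0.0
shift [-0.001   0.0011 -0.0006]
rot [-0.13  0.   -0.12]
0.1 29 [0.6104 0.0718 0.1019]
0.12 30 [0.6073 0.0716 0.1205]
0.14 26 [0.6016 0.0733 0.1383]
0.16 10 [0.5952 0.0745 0.159 ]
0.18 5 [0.5921 0.0778 0.1763]
```

```bash
python3 -m handwheel '[[0,0,0,0,0.005,0,0.5],[0,0,0,0,0.01,0,0.5],[0,0,0,0,0.012,0,0.5],[0,0,0,0,0.012,0,0.5],[0,0,0,0,0.012,0,0.5]]' | grep -E 'pos|force'
python3 -m handwheel '[[0,0,0,0,0.001,0,0.5],[0,0,0,0,0.001,0,0.5],[0,0,0,0,0.001,0,0.5],[0,0,0,0,0.001,0,0.5],[0,0,0,0,0.001,0,0.5]]' | grep -E 'pos|force'
```

```text
position: [0.6433, -0.0138, 0.1483]
force: [0.2, 0.3, -0.1]
grasp_force: 0.0
position: [0.6444, -0.0137, 0.1483]
force: [0.3, 0.7, -0.5]
grasp_force: 0.0
```

```bash
python3 -m handwheel '[[0,0,0,0,0.001,0,0.5],[0,0,0,0,0.001,0,0.5],[0,0,0,0,0.001,0,0.5],[0,0,0,0,0.001,0,0.5],[0,0,0,0,0.001,0,0.5]]' | grep -E 'pos|force'
```

```text
position: [0.6455, -0.0138, 0.1483]
force: [-0.2, 0.4, 0.5]
grasp_force: 0.0
```

```bash
python3 -m handwheel '[[0,0,0,0,0.001,0,0.5],[0,0,0,0,0.001,0,0.5],[0,0,0,0,0.001,0,0.5],[0,0,0,0,0.001,0,0.5],[0,0,0,0,0.001,0,0.5]]' | grep -E 'pos|force'
```

```text
position: [0.6463, -0.0138, 0.1483]
force: [-0.7, 0.1, 0.4]
grasp_force: 0.6
```

```bash
python3 -m handwheel '[[0,0,0,0,0.001,0,0.5],[0,0,0,0,0.001,0,0.5],[0,0,0,0,0.001,0,0.5],[0,0,0,0,0.001,0,0.5],[0,0,0,0,0.001,0,0.5]]' | grep -E 'pos|force'
```

```text
position: [0.6473, -0.0138, 0.1482]
force: [-3.0, -0.1, -0.1]
grasp_force: 1.5
```

```bash
python3 -m handwheel '[[0,0,0,0,0.0006,0,0.5],[0,0,0,0,0.0006,0,0.5],[0,0,0,0,0.0006,0,0.5],[0,0,0,0,0.0006,0,0.5],[0,0,0,0,0.0006,0,0.5]]' | grep -E 'pos|force'
python3 -m handwheel '[[0,0,0,0,-0.009,0,0.5],[0,0,0,0,-0.018,0,0.5],[0,0,0,0,-0.024,0,0.5],[0,0,0,0,-0.026,0,0.5],[0,0,0,0,-0.026,0,0.5]]' | grep -E 'pos|force'
python3 -m handwheel '[[0,0,0,0,-0.001,0,0.5],[0,0,0,0,-0.001,0,0.5],[0,0,0,0,-0.001,0,0.5],[0,0,0,0,-0.001,0,0.5],[0,0,0,0,-0.001,0,0.5]]' | grep -E 'pos|force'
```

```text
position: [0.6479, -0.0139, 0.1482]
force: [-4.6, -0.0, -0.5]
grasp_force: 2.1
position: [0.6223, -0.013, 0.1485]
force: [0.6, 0.5, 0.7]
grasp_force: 0.0
position: [0.6211, -0.013, 0.1483]
force: [-0.4, -0.2, 0.6]
grasp_force: 0.0
```

Next is the pull toward the robot, where contact is expected at about x = 0.620 (at the tip, 1.2 N/mm).

```bash
python3 -m handwheel '[[0,0,0,0,-0.001,0,0.5],[0,0,0,0,-0.001,0,0.5],[0,0,0,0,-0.001,0,0.5],[0,0,0,0,-0.001,0,0.5],[0,0,0,0,-0.001,0,0.5]]' | grep -E 'pos|force'
python3 -m handwheel '[[0,0,0,0,-0.001,0,0.5],[0,0,0,0,-0.001,0,0.5],[0,0,0,0,-0.001,0,0.5],[0,0,0,0,-0.001,0,0.5],[0,0,0,0,-0.001,0,0.5]]' | grep -E 'pos|force'
```

```text
position: [0.6201, -0.013, 0.1483]
force: [0.1, -0.3, -0.7]
grasp_force: 0.1
position: [0.6192, -0.013, 0.1484]
force: [1.9, 0.0, 0.3]
grasp_force: 0.6
```

```bash
python3 -m handwheel '[[0,0,0,0,-0.001,0,0.5],[0,0,0,0,-0.001,0,0.5],[0,0,0,0,-0.001,0,0.5],[0,0,0,0,-0.001,0,0.5],[0,0,0,0,-0.001,0,0.5]]' | grep -E 'pos|force'
```

```text
position: [0.6182, -0.013, 0.1484]
force: [3.3, 0.2, 1.1]
grasp_force: 1.2
```

```bash
python3 -m handwheel '[[0,0,0,0,0.013,0,0.5],[0,0,0,0,0.013,-0.05,0.5],[0,0,0,0,0.013,-0.075,0.5],[0,0,0,-0.05,-0.005,-0.075,0.5],[0,0,0,-0.098,-0.021,-0.075,0.5]]' | grep -E 'pos|force'
python3 - <<'E'
from h import *
from station import manip,viewer
o=manip.get_obs()
for n in("side","top"):
    d=viewer.get_image(n); p=cloud(d); x,y,z=np.moveaxis(p,-1,0)
    for y0 in(.08,-.015,-.11):
        q=p[(abs(y-y0)<.013)&(x>.57)&(x<.65)&(z>.178)&(z<.193)]; print(n,y0,len(q),np.round(np.median(q,0),4) if len(q) else "")
E
```

```text
position: [0.5939, -0.1109, 0.2234]
force: [0.1, -0.6, -0.1]
grasp_force: 0.0
side 0.08 0 
side -0.015 35 [ 0.6322 -0.0211  0.1856]
side -0.11 38 [ 0.5909 -0.1158  0.1857]
top 0.08 34 [0.5961 0.0804 0.1862]
top -0.015 36 [ 0.6324 -0.016   0.1871]
top -0.11 0
```

```bash
python3 -m handwheel '[[0,0,0,0,0,0,0.5],[0,0,0,0,0,0.03,0.5],[0,0,0,0,0,0.06,0.5],[0,0,0,0,0,0.075,0.5],[0,0,0,0,0,0.075,0.5]]' | grep -E 'pos|force'
python3 -m handwheel '[[0,0,0,0,0.004,0,0.5],[0,0,0,0,0.008,0,0.5],[0,0,0,0,0.01,0,0.5],[0,0,0,0,0.012,0,0.5],[0,0,0,0,0.012,0,0.5]]' | grep -E 'pos|force'
python3 -m handwheel '[[0,0,0,0,0.0005,0,0.5],[0,0,0,0,0.001,0,0.5],[0,0,0,0,0.0015,0,0.5],[0,0,0,0,0.0015,0,0.5],[0,0,0,0,0.0015,0,0.5]]' | grep -E 'pos|force'
```

```text
position: [0.594, -0.1094, 0.1473]
force: [0.4, -0.4, 0.1]
grasp_force: 0.0
position: [0.6062, -0.1106, 0.1484]
force: [0.7, 0.6, -0.4]
grasp_force: 0.0
position: [0.6076, -0.1107, 0.1483]
force: [-0.3, -0.5, 0.3]
grasp_force: 0.0
```

```bash
python3 -m handwheel '[[0,0,0,0,0.0005,0,0.5],[0,0,0,0,0.001,0,0.5],[0,0,0,0,0.0015,0,0.5],[0,0,0,0,0.0015,0,0.5],[0,0,0,0,0.0015,0,0.5]]' | grep -E 'pos|force'
```

```text
position: [0.6091, -0.1107, 0.1483]
force: [-0.2, 0.7, 1.1]
grasp_force: 0.0
```

```bash
python3 -m handwheel '[[0,0,0,0,0.0005,0,0.5],[0,0,0,0,0.001,0,0.5],[0,0,0,0,0.0015,0,0.5],[0,0,0,0,0.002,0,0.5],[0,0,0,0,0.002,0,0.5]]' | grep -E 'pos|force'
```

```text
position: [0.6111, -0.1108, 0.1483]
force: [0.5, 0.7, 0.8]
grasp_force: 0.0
```

```bash
python3 -m handwheel '[[0,0,0,0,0.001,0,0.5],[0,0,0,0,0.002,0,0.5],[0,0,0,0,0.003,0,0.5],[0,0,0,0,0.003,0,0.5],[0,0,0,0,0.003,0,0.5]]' | grep -E 'pos|force'
python3 - <<'E'
from h import *
from station import viewer
for n in("side",):
    d=viewer.get_image(n); p=cloud(d); x,y,z=np.moveaxis(p,-1,0)
    for y0 in(-.015,-.11):
      for z0 in (.185,.13,.09):
        q=p[(abs(y-y0)<.013)&(x>.57)&(x<.65)&(abs(z-z0)<.008)]; print(n,y0,len(q),np.round(np.median(q,0),4) if len(q) else "")
cv2.imwrite("pics/s2.png",cv2.resize(d["img"][120:280,200:360,::-1],None,fx=3.7,fy=3.7))
E
```

```text
position: [0.6141, -0.1109, 0.1483]
force: [-0.2, 0.3, -0.4]
grasp_force: 0.0
side -0.015 0 
side -0.015 1 [ 0.6321 -0.022   0.1367]
side -0.015 11 [ 0.6181 -0.0237  0.0851]
side -0.11 110 [ 0.5994 -0.1172  0.1847]
side -0.11 36 [ 0.6027 -0.1177  0.1292]
side -0.11 30 [ 0.6091 -0.1179  0.0905]
```

View pics/s2.png

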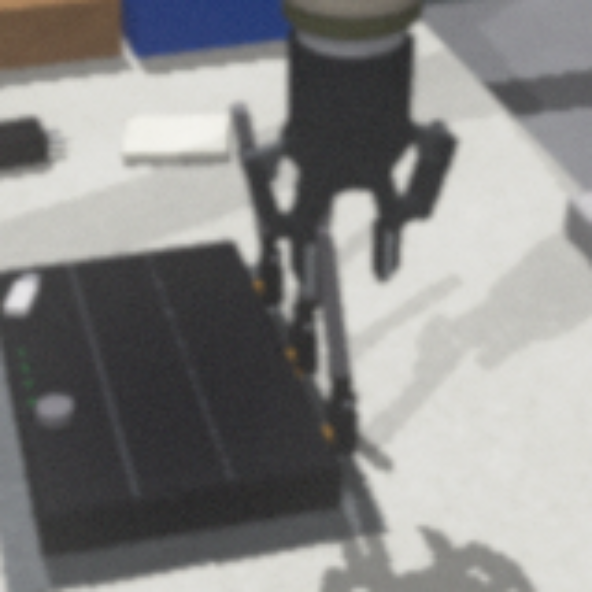

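The crop shows the right blade, from (345,430) to (318,235), pushed away by the front finger at (310,280). Its tip moved about 8 mm with no force, so this is the loose one. Next I rock it back towards the robot.

```bash
python3 -m handwheel '[[0,0,0,0,-0.009,0,0.5],[0,0,0,0,-0.018,0,0.5],[0,0,0,0,-0.026,0,0.5],[0,0,0,0,-0.032,0,0.5],[0,0,0,0,-0.032,0,0.5]]' | grep -E 'pos|force'
python3 -m handwheel '[[0,0,0,0,-0.001,0,0.5],[0,0,0,0,-0.002,0,0.5],[0,0,0,0,-0.003,0,0.5],[0,0,0,0,-0.003,0,0.5],[0,0,0,0,-0.003,0,0.5]]' | grep -E 'pos|force'
python3 -m handwheel '[[0,0,0,0,-0.001,0,0.5],[0,0,0,0,-0.002,0,0.5],[0,0,0,0,-0.003,0,0.5],[0,0,0,0,-0.003,0,0.5],[0,0,0,0,-0.003,0,0.5]]' | grep -E 'pos|force'
```

```text
position: [0.5817, -0.11, 0.1485]
force: [0.0, -0.1, 0.1]
grasp_force: 0.0
position: [0.5791, -0.1098, 0.1483]
force: [-0.3, -1.1, 0.2]
grasp_force: 0.0
position: [0.5761, -0.1097, 0.1483]
force: [-0.7, 1.1, -0.4]
grasp_force: 0.1
```

```bash
python3 -m handwheel '[[0,0,0,0,0.01,0,0.5],[0,0,0,0,0.01,-0.05,0.5],[0,0,0,0,0.01,-0.08,0.5],[0,0,0,0,0.06,-0.08,0.1],[0,0,0,0.002,0.066,-0.08,0]]' | grep -E 'pos|force|wid'
python3 -m handwheel '[[0,0,0,0,0,0,0],[0,0,0,0,0,0.02,0],[0,0,0,0,0,0.05,0],[0,0,0,0,0,0.07,0],[0,0,0,0,0,0.07,0]]' | grep -E 'pos|force|wid'
python3 - <<'E'
from h import *
from station import viewer
go([.611,-.110,.158],[180,0,88.4])
d=viewer.get_image("side"); p=cloud(d); x,y,z=np.moveaxis(p,-1,0)
for z0 in (.185,.16,.13,.09):
        q=p[(abs(y+.115)<.015)&(x>.55)&(x<.68)&(abs(z-z0)<.006)]; print(len(q),np.round(np.percentile(q,[3,50,97],axis=0),4)[:,0] if len(q) else "")
E
```

```text
position: [0.6455, -0.1093, 0.2287]
force: [-0.7, 0.3, -0.7]
width: 0.083
grasp_force: 0.0
position: [0.6402, -0.1097, 0.1568]
force: [-0.1, 0.7, 0.4]
width: -0.003
grasp_force: 0.0
shift [-0.0012 -0.0292 -0.0011]
rot [-0.23 -0.01 -0.17]
93 [0.5821 0.6272 0.652 ]
45 [0.5864 0.595  0.6445]
19 [0.593  0.5983 0.604 ]
23 [0.6014 0.606  0.613 ]
```

```bash
python3 -m handwheel '[[0,0,0,0,-0.015,-0.001,0],[0,0,0,0,-0.029,-0.001,0],[0,0,0,0,-0.041,0.002,0],[0,0,0,0,-0.053,0.006,0],[0,0,0,0,-0.065,0.014,0]]' | grep -E 'pos|force'
python3 -m handwheel '[[0,0,0,0,-0.006,0.004,0],[0,0,0,0,-0.012,0.009,0],[0,0,0,0,-0.019,0.015,0],[0,0,0,0,-0.025,0.023,0],[0,0,0,0,-0.031,0.032,0]]' | grep -E 'pos|force'
```

```text
position: [0.5784, -0.108, 0.1455]
force: [3.3, -0.2, 5.7]
grasp_force: 3.0
position: [0.5463, -0.107, 0.1129]
force: [0.3, 0.4, 9.1]
grasp_force: 3.4
```

```bash
python3 -m handwheel '[[0,0,0,0,-0.005,0.009,0],[0,0,0,0,-0.009,0.018,0],[0,0,0,0,-0.012,0.028,0],[0,0,0,0,-0.014,0.036,0],[0,0,0,0,-0.014,0.041,0]]' | grep -E 'pos|force'
python3 -m handwheel '[[0,0,0,0,0,0.002,0],[0,0,0,0,0,0.004,0],[0,0,0,0,0,0.004,0],[0,0,0,0,0,0.004,0],[0,0,0,0,0,0.004,0]]' | grep -E 'pos|force'
```

```text
position: [0.5305, -0.1065, 0.0712]
force: [-3.9, -0.2, 6.9]
grasp_force: 3.3
position: [0.5301, -0.1064, 0.0673]
force: [-3.7, -0.0, 5.5]
grasp_force: 2.7
```

```bash
python3 -m handwheel '[[0,0,0,0,0,0.002,0],[0,0,0,0,0,0.003,0],[0,0,0,0,0,0.003,0],[0,0,0,0,0,0.003,0],[0,0,0,0,0,0.003,0]]' | grep -E 'pos|force'
```

```text
position: [0.5301, -0.1064, 0.0645]
force: [-3.3, 0.0, 6.4]
grasp_force: 3.3
```

```bash
python3 -m handwheel '[[0,0,0,0,0,0.001,0],[0,0,0,0,0,0.0015,0],[0,0,0,0,0,0.0015,0],[0,0,0,0,0,0.0015,0],[0,0,0,0,0,0.0015,0]]' | grep -E 'pos|force'
```

```text
position: [0.5301, -0.1064, 0.063]
force: [-4.4, 0.4, 6.8]
grasp_force: 3.5
```

```bash
python3 -m handwheel '[[0,0,0,0,0,0.001,0],[0,0,0,0,0,0.0015,0],[0,0,0,0,0,0.0015,0],[0,0,0,0,0,0.0015,0],[0,0,0,0,0,0.0015,0]]' | grep -E 'pos|force'
```

```text
position: [0.5301, -0.1064, 0.0617]
force: [-5.5, -0.5, 10.4]
grasp_force: 5.2
```

```bash
python3 -m handwheel '[[0,0,0,0,0,0.001,0],[0,0,0,0,0,0.001,0],[0,0,0,0,0,0.001,0],[0,0,0,0,0,0.001,0],[0,0,0,0,0,0.001,0]]' | grep -E 'pos|force'
```

```text
position: [0.5301, -0.1065, 0.0609]
force: [-5.7, -0.5, 13.4]
grasp_force: 6.6
```

The force is climbing past the 6 N of friction, so the stop is reached. I'm retreating straight up and checking.

```bash
python3 -m handwheel '[[0,0,0,0,0,-0.02,0],[0,0,0,0,0,-0.07,0],[0,0,0,0,0,-0.13,0],[0,0,0,0,0,-0.19,0],[0,0,0,-0.05,0,-0.22,0]]' | grep -E 'pos|force'
python3 -m handwheel '[[0,0,0,-0.05,0,0,0],[0,0,0,-0.1,0,0,0],[0,0,0,-0.15,0,0,0],[0,0,0,-0.18,0,0,0],[0,0,0,-0.18,0,0,0]]' | grep -E 'pos|force'
python3 - <<'E'
from h import *
from station import viewer
ds={}
for n in("side","top"):
    d=viewer.get_image(n); ds[n]=d; p=cloud(d); x,y,z=np.moveaxis(p,-1,0)
    for y0 in(.08,-.015):
        q=p[(abs(y-y0)<.013)&(x>.57)&(x<.65)&(z>.178)&(z<.193)]; print(n,y0,len(q),np.round(np.median(q,0),4) if len(q) else "")
    for x0 in np.arange(.49,.61,.02):
        q=p[(abs(y+.107)<.006)&(abs(x-x0)<.006)&(z<.2)]; print(n,"fold",round(x0,2),len(q),np.round(np.median(q,0),4) if len(q) else "")
    a=np.load(f"pics/{n}0.npz")
a=cv2.resize(ds["side"]["img"][120:280,190:350,::-1],(400,400)); b=cv2.resize(ds["top"]["img"][140:270,190:340,::-1],(400,400))
cv2.imwrite("pics/end.png",np.hstack([a,b]))
E
```

```text
position: [0.5316, -0.1532, 0.2831]
force: [0.7, -0.9, -0.5]
grasp_force: 0.0
position: [0.5236, -0.3387, 0.2799]
force: [0.4, -0.1, -0.2]
grasp_force: 0.0
side 0.08 4 [0.5918 0.0788 0.1862]
side -0.015 0 
side fold 0.49 30 [ 0.49   -0.1082  0.0622]
side fold 0.51 25 [ 0.5099 -0.1079  0.0631]
side fold 0.53 25 [ 0.5301 -0.1082  0.0641]
side fold 0.55 25 [ 0.5497 -0.1079  0.0636]
side fold 0.57 25 [ 0.5704 -0.1073  0.0643]
side fold 0.59 21 [ 0.5895 -0.1085  0.0654]
top 0.08 34 [0.5962 0.0805 0.1858]
top -0.015 35 [ 0.6326 -0.016   0.187 ]
top fold 0.49 22 [ 0.4882 -0.1062  0.0623]
top fold 0.51 18 [ 0.5102 -0.1055  0.0631]
top fold 0.53 19 [ 0.5301 -0.1057  0.0618]
top fold 0.55 17 [ 0.5497 -0.108   0.0637]
top fold 0.57 16 [ 0.5699 -0.1068  0.0639]
top fold 0.59 17 [ 0.5908 -0.1053  0.0641]
```

View pics/end.png

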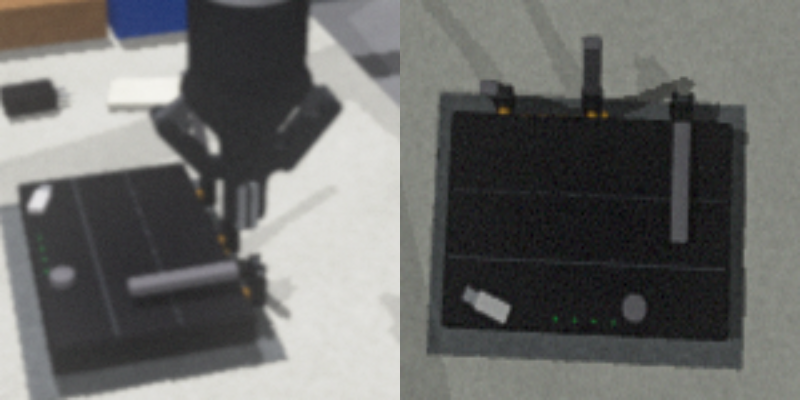

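The left half shows the right-hand antenna folded flat over the case, from (130,285) to (240,270). In the right half, the left and middle antennas, (490,88) and (592,45), stand where they were, and the dongle and cap are in place.

```bash
python3 -c "
from station import order
print(order.finish_job())"
```

```text
the job is handed in; nothing more can be done
None
```

I rocked all three antennas from left to right, away from the robot and then back. The right-hand one was loose and is now folded down to its stop over the case; the left and middle ones are firm and stand as they were. The job is handed in, with no verdict shown.

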